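# Close the laundry-tablet tub and tuck its lid beneath the safety lip

### The arm

A 6-joint arm with a two-finger parallel gripper is mounted at the origin on the work surface. World frame = base frame: x ahead of the robot, y to its left, z up, the work surface at z = 0. Lengths are in mm, angles in rad, forces in N, time in s.
With the tool pointing down it reaches from about 300 to 775 mm from the base axis. Payload 14.6 kg.
Tool frame: the origin (TCP) lies at the centre of the arm's flange, where the gripper is bolted on; the fingertips stand 173 mm ahead of it and the grasp point (between the pads) lies 155 mm ahead of it; z points along the fingers, y is the line along which they close (so a half turn about z gives the same grasp; the last joint's range is limited). The gripper opens to 85 mm and grips with 20 to 120 N. Pads are 22 mm wide; open, the fingers measure 114 mm over their backs; the gripper's body (76 mm by 85 mm) begins 54 mm behind the grasp point. The pads swing forward as they close: fully open they stand 13 mm farther back than shut.
Start: joints at [1.097, 0.3, 1.521, -0, 1.321, -0.067], TCP at [217.617, 505.108, 404.681] pointing down, gripper open.
Joint ranges: [-3.03, 3.03], [-0.79, 2.21], [0.23, 2.52], [-1.04, 4.18], [0, 3.07], [-2.55, 2.55]. Speed limits (rad/s): [2.22, 2.22, 2.57, 3.14, 3.14, 3.14].

### API

Orientations are given as a unit quaternion [w, x, y, z].
In Python, from rig import bot, eyes gives the robot as it stands. Calls block until the motion is done:
- bot.move_to(position, orientation): joint-space move of the TCP to a pose.
- bot.servo_line(position, attitude=None, speed=150, until_force=None): straight line of the TCP; attitude=None keeps the orientation; speed is the mean speed in mm/s. With until_force (N) it stops when the force on the tool has changed by that much, and returns True; else False.
- bot.move_joints(angles): joint-space move.
- bot.move_gripper(opening, grip_force=None): finger opening in mm; grip_force is the grip in N (None keeps the last); returns when the fingers have stopped.
- bot.dwell(seconds).
- bot.ik(position, orientation): joint angles nearest the present ones, or None.
- eyes.read_camera(name): name is "scene" or "top" or "wrist"; returns a dict with "image" (384x512x3 uint8, blue, green, red), "depth" (384x512 float32, mm along the optical axis (not along the pixel's ray), 0 where there is no reading), "fovy" (degrees; the focal length in pixels is half the picture's height over the tangent of half this angle, whatever the lens; pixels are square), "cx", "cy" (the principal point, pixels), "k1" (the pictures are not rectified: a ray, as slopes to the right and down, at radius r is drawn at 1 + k1 r^2 times it, then the intrinsics apply), "eye" and "attitude" of the camera in the world; the wrist camera has in their place "mount" (4x4, takes a point from camera to tool coordinates, whose origin is the TCP and whose axes are the flange's). Camera axes: x right, y down, z forward; pixel columns grow to the right and rows downward; lengths in mm; the calibration is good to about 2 mm. A picture is of the moment at which its call begins: read the wrist's pose just before it.
A pose or a line that the arm cannot do raises bot.MotionError and nothing moves.
- bot.finish_job(): hands the job in; it is judged then, once.
Trained networks look in the newest picture that a camera, given by its name, has taken for a name from the list of things; names that differ only in an ending like _2 or _b are one class to them, and where a whole thing is asked for, a point or a joint stands for the part that bears it (a point fixed in the world has none). Each returns a list of dicts, best first, with "p" (0 to 1); they miss things now and then, are a little off and sometimes report something else, mostly with a low value. They report only what shows in the picture. A call takes as long as a camera call.
- eyes.look_for(camera, target): "pixel" ([row, column] in pixels, amid what is visible of it).
- eyes.trace(camera, target): "pixels" (384x512 bool, what is visible of it) and "pixel" ([row, column] in pixels, amid what is visible of it).
Readings, each from a call of its own:
- bot.read_clock(): time.
- bot.read_joint_positions(): joint angles.
- bot.read_qvel(): joint speeds.
- bot.read_effort(): joint torques, N m.
- bot.read_ee_pos(): TCP position.
- bot.read_tool_rot(): TCP orientation.
- bot.read_ft_force(): force on the tool from outside, world axes, zero at the start.
- bot.read_moment(): the same for the moment, N m.
- bot.read_grip_width(): finger opening in mm.
- bot.read_grip_force(): force on a finger pad.
Only numpy, scipy, OpenCV 4.12 (cv2) and the standard library are available. Lean on these libraries where they do the work, as an engineer would, in place of code of your own. Each camera call takes 0.05 s, during which the arm holds its last target. There are 200 camera calls.

### The job

Close the laundry-tablet tub: push the open blue lid flap over until it lies flat on the tub, then, keeping it pressed down, push its yellow ridge so that the flap slides fully home with its edge tucked beneath the orange lip, and let go. Push and press only: do not lift, tip or carry the tub or anything else, leave the tub about where it stands, and leave the other things on the worktop undisturbed.

Things in the scene. Friction and masses are not known exactly. Their poses are not given: they have to be found in the camera images.
- tub: loose white open tub of laundry tablets, 170 mm long (x) x 120 mm wide (y), walls 70 mm high, 83 mm over the lip, about 0.8 kg, on the worktop. Origin under its centre. The lid hinge runs along its -x end (turned up to 75 degrees either side of facing the robot), the orange lip along its +x end; own z is up. It slides on the worktop if pushed sideways with more than about 4 N
- flap (a joint): angle (rad) of the blue lid flap: 0 = flat and shut, 1.57 = upright, 1.9 = stop, leaning back beyond the hinge. Panel 4 mm thick and 110 mm wide, reaching 130 mm from the hinge axis. A weak spring in the hinge (under 0.1 N m) rests near 1.45, so a flap that is pressed flat but not tucked springs up again by about half a radian or more
- hinge_slide (a joint): how far (m) the lid's hinge pin has slid along its slots towards the lip, 0 to 0.022; the stop at 0.022 is fully home. It starts at 0 to 0.004. Stiff friction: about 3 N to move it; it stays where it is left. The flap clears the lip while folding only when this is under about 0.007; if not, draw it back by the ridge
- hinge_back (a point): point of the tub at the middle of the hinge pin when hinge_slide is 0: 75 mm towards -x from the tub's centre and 74 mm up. The pin's axis is along the tub's y and lies hinge_slide further towards the tub's +x. Axes as the tub's
- thumb_ridge (a point): middle of the top of the yellow ridge on the flap's outer face (the upper one when shut): 88 mm from the hinge axis, 50 mm wide along y, 6 mm thick, 9 mm proud of the panel. Axes are the flap's: x from hinge to free edge, z out of the outer face. While the flap is untucked its spring can hook the ridge on a finger rising close behind it and so slide the hinge some mm towards the lip
- flap_edge (a point): middle of the flap's free edge, 130 mm from the hinge axis, mid-thickness. Axes are the flap's
- lip_edge (a point): middle of the lower corner of the orange lip's free edge, which faces the hinge: 63 mm towards +x from the tub's centre, 79 mm up. The lip is a 4 mm plate across the tub's width, reaching 17 mm out from its upright back, with 3 mm to spare above a flat flap. Flat with hinge_slide 0 the flap's edge stops 8 mm short of it; fully home it is 14 mm beneath it. Axes as the tub's
- tablet: loose white laundry tablet with a green stripe, 36 x 34 x 16 mm, lying beside the tub; origin under its centre
- dosing_cup: small blue plastic dosing cup, 52 mm wide, 45 mm tall, beside the tub; origin under its centre
- mug: red mug, 80 mm wide, 92 mm tall; origin under its centre
- spice_jar: amber glass jar with a red cap, 48 mm wide, 100 mm tall; origin under its centre
- ramekin: white ceramic bowl, 90 mm wide, 50 mm tall; origin under its centre
- pepper_jar: clear glass jar with a black cap, 44 mm wide, 90 mm tall; origin under its centre
- spoon: wooden spoon, 240 mm long, lying on the worktop beyond the tub; origin under its middle

How it is judged (in metres and radians):
On the way, in this order (a step that is already met when the one before it is completed fails the run):
1. the flap is folded down flat, its edge not yet beneath the lip (value of joint flap below 0.06 rad), for 0.03 s.
2. the flap's edge is tucked beneath the lip (value of joint flap below 0.06 rad and value of joint hinge_slide above 0.016 m and x of flap_edge in the frame of lip_edge above 0.006 m and z of flap_edge in the frame of lip_edge below 0 m), for 0.2 s.
At the end, for the whole second after the job is handed in: The flap lies shut (joint under 0.06 rad) with its hinge slid at least 16 of 22 mm home and its edge at least 6 mm beneath the lip, held there with nothing touching it; the tub stands flat and at rest within 30 mm of where it began, and every other thing is within 30 mm of where it began (all of step 2 and linear speed of tub below 0.02 m/s and angle between tub's own z axis and vertical below 0.05 rad and height (world z) of tub below 0.006 m and distance of each of tub, tablet, dosing_cup, mug, spice_jar, ramekin, pepper_jar, spoon from where it was at the start of the episode below 0.03 m).
It fails at once if the tub is lifted or tipped (height (world z) of tub above 0.012 m or angle between tub's own z axis and vertical above 0.15 rad).
It fails at once if the tub is pushed more than 30 mm away (distance of tub from where it was at the start of the episode above 0.03 m).
It fails at once if another thing on the worktop is pushed away or lifted (distance of any of tablet, dosing_cup, mug, spice_jar, ramekin, pepper_jar, spoon from where it was at the start of the episode above 0.03 m or height (world z) of any of tablet, dosing_cup, mug, spice_jar, ramekin, pepper_jar, spoon above 0.015 m).
It also fails if it takes over 43 s, if anything falls off the work surface, if the arm or the gripper's body presses on something with over 40 N, if the wrist force passes 120 N, or if a joint passes its speed limit or range.

## Working session

There is one attempt and no reset: what is moved stays moved. The work goes in short steps, each a Python script; the robot and the scene stay as the last script left them, time stands still between calls to the robot, and variables do not carry over. Pictures are saved under pics/ and viewed, at most 10 in all, crops included, and the job is handed in when it is done.

```bash
mkdir -p pics; ls; cat > h.py <<'E'
import numpy as np, cv2
from scipy.spatial.transform import Rotation as R
from rig import bot, eyes
def q2R(q): return R.from_quat([q[1],q[2],q[3],q[0]]).as_matrix()
def R2q(M):
    q=R.from_matrix(M).as_quat(); return [q[3],q[0],q[1],q[2]]
def cam(name):
    if name=='wrist': p,q=np.array(bot.read_ee_pos()),bot.read_tool_rot()
    c=eyes.read_camera(name)
    if name=='wrist':
        T=np.eye(4);T[:3,:3]=q2R(q);T[:3,3]=p
        c['T']=T@np.array(c['mount'])
    else:
        a=np.array(c['attitude']);T=np.eye(4);T[:3,:3]=q2R(a) if a.size==4 else a;T[:3,3]=c['eye'];c['T']=T
    return c
def cloud(c):
    h,w=c['depth'].shape; f=h/2/np.tan(np.radians(c['fovy'])/2)
    K=np.array([[f,0,c['cx']],[0,f,c['cy']],[0,0,1.]])
    v,u=np.mgrid[:h,:w].astype(float)
    n=cv2.undistortPoints(np.stack([u,v],-1).reshape(-1,1,2),K,np.array([c['k1'],0,0,0,0.])).reshape(h,w,2)
    d=c['depth']; P=np.stack([n[...,0]*d,n[...,1]*d,d],-1)
    W=P@c['T'][:3,:3].T+c['T'][:3,3]; W[d<=0]=np.nan
    return W
E
python3 - <<'E'
from h import *
for n in ['scene','top','wrist']:
    c=cam(n); W=cloud(c); cv2.imwrite(f'pics/{n}0.png',c['image']); np.save(f'{n}0.npy',W)
    print(n,c['T'][:3,3].round(),c['fovy'],c['k1'])
    if n=='wrist': continue
    for t in ['tub','flap','thumb_ridge','flap_edge','tablet','dosing_cup','mug','spice_jar','ramekin','pepper_jar','spoon']:
        r=eyes.look_for(n,t)[:2]
        for x in r:
            i,j=map(int,x['pixel']); print(t,x['p'],(i,j),W[i,j].round())
a=cv2.imread('pics/scene0.png');b=cv2.imread('pics/top0.png');cv2.imwrite('pics/st0.png',cv2.resize(np.vstack([a,b]),(400*1,600)))
E
```

```text
pics
rig.py
scene [1589.  335.  947.] 42.19792957684169 -0.021781832155812423
tub 0.67 (188, 241) [564. -34.  37.]
tub 0.4 (188, 400) [479. 393.  88.]
flap 0.7 (189, 242) [566. -30.  36.]
thumb_ridge 0.64 (155, 243) [549. -33. 143.]
flap_edge 0.92 (155, 248) [552. -18. 149.]
tablet 0.7 (220, 278) [636.  98.  18.]
tablet 0.28 (189, 240) [565. -37.  34.]
dosing_cup 0.74 (194, 192) [ 615. -165.   18.]
mug 0.71 (188, 397) [477. 385.  85.]
spice_jar 0.89 (173, 120) [ 653. -368.   70.]
spice_jar 0.48 (154, 246) [550. -24. 149.]
ramekin 0.97 (141, 158) [ 411. -377.   21.]
ramekin 0.63 (195, 194) [ 615. -159.   17.]
pepper_jar 0.71 (259, 371) [737. 356.  61.]
spoon 0.6 (248, 218) [783. -18.  15.]
top [ 504.  -17. 1034.] 54.06291284446094 -0.027047698721141298
tub 0.6 (180, 262) [624. -24.  38.]
flap 0.79 (202, 261) [555. -21. 203.]
flap 0.22 (183, 260) [620. -19.   6.]
thumb_ridge 0.87 (204, 258) [552. -15. 186.]
flap_edge 0.91 (202, 261) [555. -21. 203.]
tablet 0.48 (178, 215) [631. 103.  19.]
dosing_cup 0.54 (176, 311) [ 641. -160.    2.]
mug 0.71 (249, 106) [435. 397.   7.]
spice_jar 0.69 (173, 397) [ 638. -362.  103.]
ramekin 0.94 (250, 387) [ 441. -366.    5.]
ramekin 0.31 (177, 308) [ 638. -151.    5.]
pepper_jar 0.71 (141, 121) [714. 338.  92.]
pepper_jar 0.17 (205, 257) [551. -12. 168.]
spoon 0.62 (125, 246) [780.  21.  14.]
wrist [147. 536. 374.] 70.75177446054502 -0.018595571247845007
```

View pics/scene0.png

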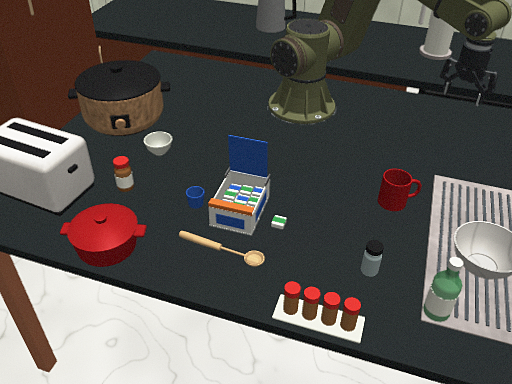

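View pics/top0.png

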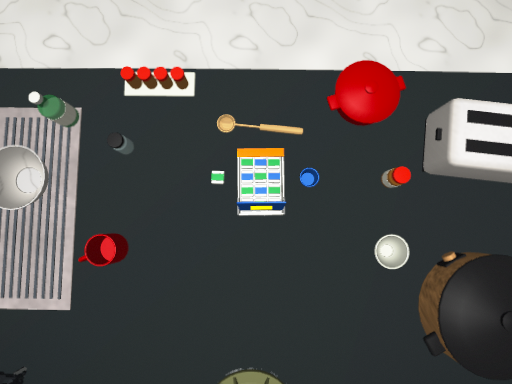

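```bash
python3 - <<'E'
from h import *
for n in ['scene','top']:
    W=np.load(f'{n}0.npy'); im=cv2.imread(f'pics/{n}0.png'); hsv=cv2.cvtColor(im,cv2.COLOR_BGR2HSV)
    roi=(abs(W[...,0]-590)<160)&(abs(W[...,1]+20)<130)
    for nm,lo,hi in [('orange',(5,150,120),(18,255,255)),('yellow',(22,120,120),(35,255,255)),('blue',(95,100,60),(125,255,255))]:
        m=(cv2.inRange(hsv,lo,hi)>0)&roi
        if nm=='orange': m&=W[...,2]>60
        if nm=='blue': m&=(W[...,2]>60)
        P=W[m]
        if len(P)<5: print(n,nm,len(P));continue
        r=cv2.minAreaRect(P[:,:2].astype(np.float32))
        print(n,nm,len(P),np.median(P,0).round(1),'z',np.percentile(P[:,2],[2,50,98]).round(1),'rect',[np.round(x,1) for x in r])
        C=P-P.mean(0); u,s,v=np.linalg.svd(C,full_matrices=False); print(v.round(3).tolist(),(s/np.sqrt(len(P))).round(1))
    m=roi&(W[...,2]>60)&(W[...,2]<90); P=W[m]; print('rim',len(P),cv2.minAreaRect(P[:,:2].astype(np.float32)))
E
```

```text
scene orange 294 [691.5 -15.6  83.8] z [73.6 83.8 87.8] rect [array([691.2, -17.2]), array([ 27.5, 121. ]), np.float64(2.3)]
[[0.024, -1.0, 0.003], [-1.0, -0.024, 0.019], [-0.019, -0.003, -1.0]] [34.9  7.1  2.8]
scene yellow 0
scene blue 1344 [550.3 -19.4 146.7] z [ 83.6 146.7 204.1] rect [array([550.1, -20.8]), array([ 19.3, 109.6]), np.float64(0.6)]
[[0.083, -0.012, 0.997], [0.015, -1.0, -0.013], [-0.996, -0.016, 0.082]] [36.6 31.5  2. ]
rim 980 ((617.5025024414062, -19.07443618774414), (174.58685302734375, 122.47679901123047), 0.8486741781234741)
top orange 322 [692.7 -20.7  84. ] z [79.8 84.  86.9] rect [array([691.3, -18.2]), array([ 22.2, 118.2]), np.float64(0.3)]
[[-0.0, 1.0, -0.004], [1.0, 0.0, -0.006], [0.006, 0.004, 1.0]] [34.3  7.   1.7]
top yellow 89 [545.9 -19.5 165.3] z [143.9 165.3 169.7] rect [array([605.3,  15.8]), array([171.6,  45.3]), np.float64(31.2)]
[[-0.765, -0.469, 0.44], [-0.415, 0.883, 0.22], [-0.492, -0.015, -0.871]] [26.3 13.2  2. ]
top blue 267 [551.7 -19.2 184.8] z [ 90.9 184.8 206.3] rect [array([551.1, -20.7]), array([ 13.1, 109. ]), np.float64(0.8)]
[[-0.062, -0.56, -0.826], [0.07, -0.828, 0.556], [-0.996, -0.023, 0.09]] [36.9 35.5  0.8]
rim 744 ((617.464111328125, -19.506141662597656), (170.7870635986328, 120.05245971679688), 1.3974303007125854)
```

The top view shows the tub at rows 148–214, cols 237–285. The lip is at row 153 and the flap's edge at row 205, with the ridge facing the robot. The scene view shows the flap upright with clear space around it. The tub centre is about (617, -19) with yaw about 0.017, and the flap angle is about 1.49. I'll fold it along an arc with the fingers shut and pointing down, then press.

```bash
cat >> h.py <<'E'
yaw=0.017; ux=np.array([np.cos(yaw),np.sin(yaw),0]); uy=np.array([-np.sin(yaw),np.cos(yaw),0]); C0=np.array([617.4,-19.3,0])
H=C0-75*ux
def ori(s): return R2q(np.column_stack([s*ux,-s*uy,[0,0,-1]]))
def tcp(xf,z): # finger front face at xf from hinge, tip height z
    return list(H+(xf-11)*ux+np.array([0,0,z+173]))
E
python3 - <<'E'
from h import *
best=None
for s in (1,-1):
    j=bot.ik(tcp(-60,220),ori(s)); print(s,j)
    if j is not None and (best is None or abs(j[5])<abs(best[1][5])): best=(s,j)
s=best[0]; open('s.txt','w').write(str(s)); q=ori(s)
bot.move_gripper(0)
bot.move_to(tcp(-60,220),q)
f0=np.array(bot.read_ft_force())
bot.servo_line(tcp(-60,141),speed=120)
print(bot.read_clock())
for th in np.r_[1.5,np.arange(1.4,0.05,-0.12),0.05]:
    c=6; x=85*np.cos(th)-11*np.sin(th)-c
    rt=(x+2*np.sin(th))/np.cos(th)
    z=max(9+130*np.sin(th), 74+rt*np.sin(th)+2*np.cos(th))
    bot.servo_line(tcp(x,z),speed=60)
    print(round(th,2),round(x),round(z),(np.array(bot.read_ft_force())-f0).round(1))
p=bot.read_ee_pos()
hit=bot.servo_line([p[0],p[1],p[2]-15],speed=15,until_force=5)
print(hit,np.round(bot.read_ee_pos(),1),(np.array(bot.read_ft_force())-f0).round(1),bot.read_clock())
for n in ['scene','top']:
    c=cam(n); np.save(n+'1.npy',cloud(c)); cv2.imwrite(f'pics/{n}1.png',c['image'])
E
python3 -c "
import cv2,numpy as np
a=cv2.imread('pics/scene1.png')[110:270,150:310];b=cv2.imread('pics/top1.png')[110:270,180:340]
cv2.imwrite('pics/c1.png',cv2.resize(np.hstack([a,b]),(800,400),interpolation=cv2.INTER_CUBIC))"
```

```text
1 [-1.23804694e-01  1.35971052e-01  1.74874576e+00 -4.44089210e-16
  1.25687584e+00  1.42999163e+00]
-1 [-1.23804694e-01  1.35971052e-01  1.74874576e+00 -4.44089210e-16
  1.25687584e+00 -1.71160102e+00]
4.925
1.5 -11 139 [-1.1 -0.6  0.3]
1.4 -2 137 [-0.4  0.6 -0.6]
1.28 8 134 [-0.1 -0.5  0.7]
1.16 18 128 [ 0.   0.5 -0.1]
1.04 28 125 [-0.5  0.5  0.8]
0.92 37 126 [-0.1 -0.9 -0.3]
0.8 45 124 [-1.   0.1  0.4]
0.68 53 120 [0.1 0.1 0.3]
0.56 60 114 [-1.   0.7  0.5]
0.44 66 107 [-0.4  0.5  0.6]
0.32 71 100 [-0.9 -0.1  0.7]
0.2 75 91 [0.1 0.7 0.2]
0.08 78 82 [-0.3  0.4  0.5]
0.05 78 80 [ 0.6 -0.1  1.3]
True [609.9 -19.4 248.1] [-3.   0.1  9.4] 10.3583
```

View pics/c1.png

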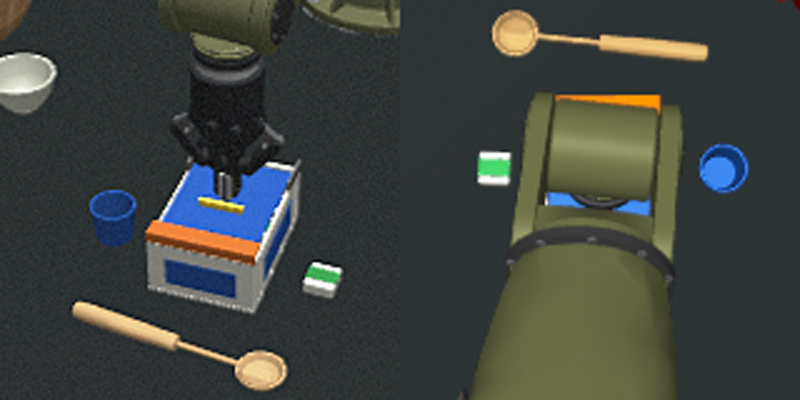

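The flap is flat and in the crop the fingers stand just behind the yellow ridge (crop col 220, row 205), with the flap's edge short of the lip. Now I'll slide it home in steps, watching the force and the camera.

```bash
cat >> h.py <<'E'
def meas():
    c=cam('scene'); W=cloud(c); hsv=cv2.cvtColor(c['image'],cv2.COLOR_BGR2HSV)
    roi=(abs(W[...,0]-620)<120)&(abs(W[...,1]+20)<80)&(W[...,2]>65)
    o=W[(cv2.inRange(hsv,(5,150,120),(18,255,255))>0)&roi]; y=W[(cv2.inRange(hsv,(20,110,100),(36,255,255))>0)&roi&(W[...,2]<110)]
    return np.median(o,0).round(1), len(y), np.median(y,0).round(1)
E
python3 - <<'E'
from h import *
print(meas())
p0=np.array(bot.read_ee_pos()); 
for d in range(3,34,3):
    bot.servo_line(list(p0+d*ux),speed=20)
    f=np.array(bot.read_ft_force()).round(1); m=meas()
    print(d,f,m[0],m[1:],'ridge-lip',(m[2]-m[0])[0].round(1))
    if m[0][0]>691.5+10: break
print(bot.read_clock())
E
```

```text
(array([692.3, -15.6,  84. ]), 57, array([632.8, -18.1,  82.7]))
3 [-0.8 -0.2  6.5] [692.2 -15.8  84. ] (60, array([635.7, -17. ,  83.4])) ridge-lip -56.5
6 [-1.3  1.4  5.7] [691.4 -15.9  83.9] (60, array([639.1, -17.7,  84. ])) ridge-lip -52.3
9 [-1.1  0.6  6.3] [692.2 -16.3  83.7] (58, array([642.1, -17.3,  84.1])) ridge-lip -50.1
12 [-1.5  1.   5.6] [692.1 -15.5  84. ] (61, array([644.9, -17. ,  83.5])) ridge-lip -47.2
15 [-0.6  0.2  5.5] [692.  -16.6  84. ] (60, array([647.9, -19.2,  83.6])) ridge-lip -44.1
18 [-0.6  0.6  5.7] [692.1 -16.8  84.1] (59, array([651.1, -15.4,  83.8])) ridge-lip -41.0
21 [-2.1  0.   6.2] [692.6 -15.8  84.1] (63, array([651.7, -18. ,  83.5])) ridge-lip -40.9
24 [-1.9 -0.7  5.5] [692.7 -18.   83.9] (62, array([651.9, -17.9,  83. ])) ridge-lip -40.8
27 [-1.2  0.2  5. ] [692.3 -16.3  83.7] (61, array([652. , -17.4,  84.1])) ridge-lip -40.3
30 [-4.7 -0.2  5.3] [694.7 -15.6  83.9] (61, array([653.9, -16.8,  83.8])) ridge-lip -40.8
33 [-5.3  0.3  6.3] [696.9 -16.5  84. ] (61, array([657. , -16.3,  84.1])) ridge-lip -39.9
14.3667
```

The ridge has stopped relative to the lip and the tub has only just begun to move (about 5 mm), so the flap is home. Releasing straight up and checking.

```bash
python3 - <<'E'
from h import *
p=np.array(bot.read_ee_pos())
bot.servo_line(list(p+[0,0,40]),speed=40); bot.servo_line(list(p+[0,0,130]),speed=150)
bot.servo_line(list(p+[-180,0,150]),speed=150); bot.dwell(.5)
m=meas(); print(m,'ridge-lip',(m[2]-m[0])[0]); 
a=cam('scene')['image'][130:270,160:300]; c=cam('top'); b=c['image'][110:250,190:330]; W=cloud(c)
r=(abs(W[...,0]-620)<110)&(abs(W[...,1]+20)<75)&(W[...,2]>60)&(W[...,2]<95); print(cv2.minAreaRect(W[r][:,:2].astype(np.float32)))
cv2.imwrite('pics/c2.png',cv2.resize(np.hstack([a,b]),(800,400),interpolation=cv2.INTER_CUBIC)); print(bot.read_clock())
E
```

```text
(array([696.9, -15.2,  83.8]), 59, array([657.2, -17.6,  86.2])) ridge-lip -39.69999999999993
((622.3107299804688, -19.464595794677734), (170.2496795654297, 119.99073791503906), 1.0839698314666748)
18.275
```

View pics/c2.png

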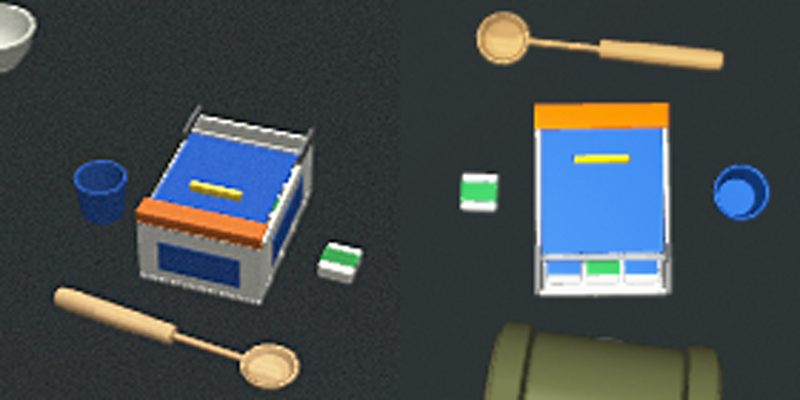

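The flap lies shut with its edge under the orange lip (crop row 115). The ridge is about 35 mm from the tub's centre, which means the hinge has slid about 22 mm. The tub has moved about 5 mm and the other things look undisturbed.

```bash
python3 -c "
from rig import bot
print(bot.finish_job())"
```

```text
the job is handed in; nothing more can be done
None
```

The tub is closed and the job is handed in (no verdict came back): by camera the flap lies shut, slid about 22 mm home under the orange lip, the tub moved about 5 mm, and the things around it look undisturbed.

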